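Dock the vial tray and hold the clamp lever at three clicks

ROBOT

A 6-joint arm with a two-finger parallel gripper is mounted at the origin on the work surface. World frame = base frame: x ahead of the robot, y to its left, z up, the work surface at z = 0. Lengths are in m, angles in rad, forces in N, time in s.
With the tool pointing down it reaches from about 0.35 to 0.975 m from the base axis. Payload 4.9 kg.
Tool frame: the origin (TCP) lies midway between the tips of the shut fingers; the grasp point (between the pads) lies 19 mm behind it; z points along the fingers, y is the line along which they close (so a half turn about z gives the same grasp; the last joint's range is limited). The gripper opens to 85 mm and grips with 20 to 120 N. Pads are 22 mm wide; open, the fingers measure 114 mm over their backs; the gripper's body (76 mm by 85 mm) begins 54 mm behind the grasp point. The pads swing forward as they close: fully open they stand 13 mm farther back than shut.
Start: joints at [1.149, 0.053, 1.613, -0, 1.476, -0.119], TCP at [0.186, 0.597, 0.231] pointing down, gripper open.
Joint ranges: [-3.01, 3.01], [-1.01, 2.22], [0.06, 2.58], [-1.02, 4.17], [0.09, 2.62], [-3.14, 3.14]. Speed limits (rad/s): [2.57, 2.57, 3.14, 3.14, 3.14, 3.14].

INTERFACE

Orientations are given as a rotation vector (axis times angle).
In Python, from station import ctrl gives the robot as it stands.
- The arm moves only by the tool step_arm, never from a script. Its argument "targets" is a list of rows, each an object with "travel": the shift along the world's x, y, z as a fraction of full scale, a list of three; "angular": the turn, a rotation vector about the world's x, y, z as a fraction of full scale, a list of three; "gripper": the opening, from 0 (shut) to 1 (fully open). In form: [{"travel": [x, y, z], "angular": [rx, ry, rz], "gripper": gripper}, ...]. A call has 1 to 10 rows; each row is the pose to reach, as a shift and turn from the pose commanded when the call began; what a row does not reach only later rows make up. Full scale, the value 1, is 0.6 m for a shift and pi/4 rad for a turn. A row lasts 1/10 s, in which the tool goes at most 50 mm and 8.59 degrees, less where a joint would pass 70% of its speed; a pose out of reach is approached as far as the arm can. A call with a number of a shift or a turn outside -1 to 1 is refused whole. A call with a gripper value outside its range is refused whole. The fingers move at their own pace and stop on an object; "squeeze" is the grip in N (left out, the last holds). Time passes only in rows, so rows that repeat a pose let the fingers close. It gives the time, the measured TCP pose, the force, the opening and the grip force at its end, in the units of the state.
- ctrl.get_obs(): the state, without advancing time (a new reading comes with each control period).
- ctrl.get_image(name): name is "scene" or "top"; returns a dict with "img" (480x640x3 uint8, red, green, blue), "fx", "fy", "cx", "cy" (pixels), "rvec" (rotation vector, rad) and "tvec" (3), from world to camera coordinates, as OpenCV has them. Camera axes: x right, y down, z forward; pixel columns grow to the right and rows downward; lengths in m; the calibration is good to about 2 mm. A picture is of the moment at which its call begins. There is no depth.
- ctrl.finish_job(): hands the job in; it is judged then, once.
The state is a dict: "t": time; "q": joint angles; "dq": joint speeds; "effort": joint torques, N m; "tool_pos": TCP position; "tool_rot": TCP orientation; "contact_force": force on the tool from outside, world axes, zero at the start; "wrist_torque": the same for the moment, N m; "opening": finger opening in m; "grip_force": force on a finger pad.
Only numpy, scipy, OpenCV 4.12 (cv2) and the standard library are available. Lean on these libraries where they do the work, as an engineer would, in place of code of your own. Each camera call takes 0.05 s, during which the arm holds its last target. There are 200 camera calls.

TASK

Lift the steel tray with its three sample vials by the blue bar, carry it level so that the vials stay standing, and set it down flat in the dock of the sampling station, between the blue guides. Then let go of the tray and swing the red-handled ratchet lever counter-clockwise (seen from above) three clicks from rest, counting them by feel, until it sits in the third click and without going over into a fourth, so that its clamp arm comes over the tray's lip. The lever springs back when let go, so finish still holding it steadily at the third click, and leave the other things on the bench alone.

Things in the scene. Friction and masses are not known exactly. Their poses are not given: they have to be found in the camera images.
- station: grey steel deck 200 x 330 mm, 20 mm thick, fixed to the bench on the right. It carries the tray dock, a ratchet lever and its catch. Origin: on the bench directly below the middle of the dock; x points away from the robot at yaw 0, y left, z up. The lever turns about a vertical axis at x = -20, y = -134 mm in this frame, on the dock's -y side.
- dock (a point): middle of the dock on the deck's top face (20 mm above the bench), axes as the station. The dock is a black rubber patch between low blue guides, 10 mm tall; inside them there is room for the tray with 4 mm to spare on every side. The tray sits with its x along the station's x (either way round).
- tray: loose steel tray, 130 (x) x 100 (y) x 22 mm, 4 mm walls and floor, four compartments, with a 100 mm wide flat lip sticking out 20 mm past each y end at rim height (18 to 22 mm above the underside). A bar handle runs along y over the middle. Origin: centre of the underside. About 0.35 kg, with the vials 0.46 kg.
- tray_bar (a point): middle of the tray's blue bar handle, 84 mm above the tray's underside, in line with the centre of mass (vials aside). The bar is 12 mm square, 102 mm long along the tray's y, with clear air beneath it down to the vials' caps, 44 mm above the tray's underside.
- lever: sprung steel lever with a brass toothed quadrant. Origin on its vertical turning axis, 32 mm above the bench; axes as the station's at rest, turning with it. Handle arm 110 mm, at rest along its and the station's -x. It advances counter-clockwise from above: the handle swings to the station's -y, and a flat clamp arm (100 x 12 mm, underside 46 mm above the bench) swings over the docked tray's lip.
- lever_grip (a point): point on the axis of the lever's upright red handle, 84 mm above the bench, 110 mm from the turning axis. Handle: round, 16 mm thick, 49 to 104 mm above the bench. A spring resists with 4 N here at rest, 6 to 7 N at three clicks, and returns the lever when let go. At each ridge the resistance jumps up by 2 to 5 N within 8 mm, then falls steadily, lowest in the seat behind the ridge: one click.
- gap3 (a point): point on the lever's quadrant, 55 mm from the turning axis, in the middle of the gap between ridges 3 and 4 of five: the third click's seat, at the catch tip when the lever stands there. Ridges and seats are 0.18 rad apart (20 mm at the handle); a seat ends where the next jump begins. The turn from rest to the first seat varies from 0.24 to 0.42 rad (26 to 46 mm at the handle), so count by feel.
- catch: small black block with a yellow dot and a sprung steel nose, on the deck outboard of the lever; the nose rides on the quadrant's ridges. It is fixed in a run, but its place around the lever varies by 0.09 rad either way. Origin on the bench on the lever's turning axis; x points from that axis through the nose, y is the way the ridges move past as the lever is advanced.
- catch_tip (a point): point at the catch's nose, 55 mm from the lever's turning axis.
- vial1: closed sample vial with a white cap, 24 mm across, 40 mm tall, 35 g, standing loose in a compartment of the tray. Origin: centre of its base.
- vial2: closed sample vial with a green cap, 24 mm across, 40 mm tall, 35 g, standing loose in a compartment of the tray. Origin: centre of its base.
- vial3: closed sample vial with a yellow cap, 24 mm across, 40 mm tall, 35 g, standing loose in a compartment of the tray. Origin: centre of its base.
- wash_bottle: white squeeze bottle with a red cap and thin spout, 64 mm across, 175 mm tall; a bystander, to be left alone
- beaker: clear glass beaker, 72 mm across, 90 mm tall; a bystander, to be left alone
- amber_jar: amber glass jar with a black cap, 60 mm across, 85 mm tall; a bystander, to be left alone
- sample_brush: brush 160 mm long lying on the bench; a bystander, to be left alone
- lab_spoon: spoon 160 mm long lying on the bench; a bystander, to be left alone
- tip_box: orange box 65 x 120 x 55 mm; a bystander, to be left alone
- sieve_ring: steel ring 90 mm across, 30 mm tall; a bystander, to be left alone

How it is judged:
By the outcome, as a careful person would: the job done as asked, in the order asked, and still so for the second after the job is handed in, while the arm keeps its last pose, push and grip.
It also fails if it takes over 67 s, if anything falls off the work surface, if the arm or the gripper's body presses on something with over 40 N, if the wrist force passes 120 N, or if a joint passes its speed limit or range.

## Working session

There is one attempt and no reset: what is moved stays moved. The work goes in short steps, Python scripts to look and compute and a tool call to move; the robot and the scene stay as the last step left them, time stands still between calls to the robot, and variables do not carry over. Pictures are saved under pics/ and viewed, at most 10 in all, crops included, and the job is handed in when it is done.

Besides the shell and the picture viewer there is one more tool, called after ">>>" by a JSON object that holds its "api" and its "payload". step_arm: Moves the arm, as the interface text tells. Its arguments: {"type":"object","properties":{"targets":{"type":"array"},"squeeze":{"type":"number"}},"required":["targets"]}

```bash
ls; mkdir -p pics; python3 - <<'E'
from station import ctrl
import cv2,pickle
o=ctrl.get_obs();print(o)
for n in("scene","top"):
    d=ctrl.get_image(n);cv2.imwrite(f"pics/{n}0.png",d["img"][:,:,::-1]);pickle.dump(d,open(f"pics/{n}0.pkl","wb"));print({k:v for k,v in d.items() if k!="img"})
E
```

```text
pics
{'t': 0.0, 'q': array([ 1.14896027e+00,  5.33177723e-02,  1.61432936e+00,  1.00631077e-05,
        1.47597768e+00, -1.19046432e-01]), 'dq': array([ 1.16643280e-03, -1.89125343e-04, -1.07454933e-03, -5.52051036e-04,
       -9.35607475e-06,  7.93090975e-04]), 'effort': array([-1.49341635e-03, -3.93672073e+01, -3.70180321e+01, -7.07467279e-05,
        6.90075583e-03,  7.53090518e-06]), 'tool_pos': array([0.18612929, 0.59597986, 0.23006612]), 'tool_rot': array([-4.73723949e-01, -3.10511015e+00,  3.07134136e-03]), 'contact_force': array([-0.19665537,  0.37715868,  0.6721267 ]), 'wrist_torque': array([ 0.00758717, -0.02109986,  0.00351684]), 'grip_force': 0.0, 'opening': 0.08537381053885551}
{'fx': 572.7872385885435, 'fy': 572.7872385885435, 'cx': 322.02434745509544, 'cy': 239.66006420319252, 'rvec': array([ 2.2930579 ,  0.96348772, -0.32843096]), 'tvec': array([-0.42996601, -0.2655522 ,  1.65237814])}
{'fx': 476.8177270240674, 'fy': 476.8177270240674, 'cx': 315.6131744045397, 'cy': 241.39559012082415, 'rvec': array([ 2.19531811, -2.15250843,  0.08974088]), 'tvec': array([0.01345704, 0.61586638, 1.30453854])}
```

View pics/scene0.png

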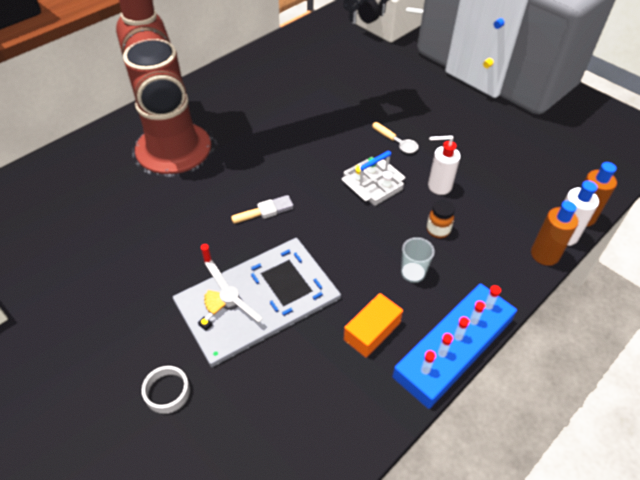

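View pics/top0.png

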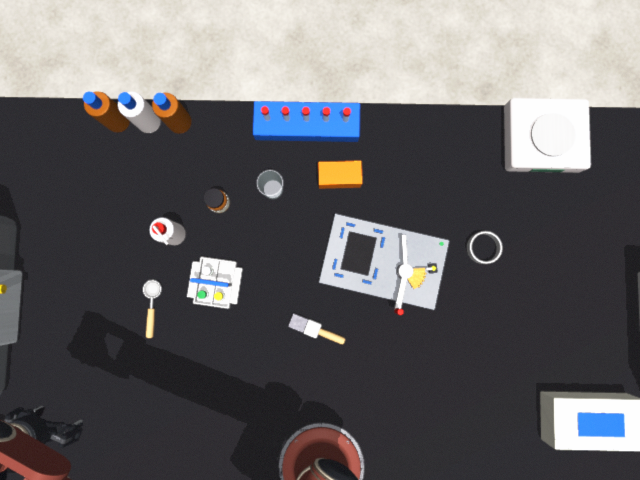

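The scene view shows the tray at about (374,180) with its blue bar at (376,160), the station deck around (257,300), and the red handle at (206,252). In the top view the bar is at (210,283), the dock at (358,254), the lever hub at (405,271) and the handle at (400,311).

```bash
cat > h.py <<'E'
import cv2,pickle,numpy as np
def load(n): return pickle.load(open(f"pics/{n}.pkl","rb"))
def cam(d):
    R=cv2.Rodrigues(d["rvec"])[0];K=np.array([[d["fx"],0,d["cx"]],[0,d["fy"],d["cy"]],[0,0,1]]);return K,R,d["tvec"]
def ray(d,p):
    K,R,t=cam(d);return -R.T@t,R.T@np.linalg.solve(K,[p[0],p[1],1])
def atz(d,p,z):
    c,r=ray(d,p);return c+r*(z-c[2])/r[2]
def proj(d,X):
    K,R,t=cam(d);return cv2.projectPoints(np.array(X,float).reshape(-1,1,3),d["rvec"],t,K,None)[0][:,0]
def tri(d1,p1,d2,p2):
    P=[]
    for d in(d1,d2):
        K,R,t=cam(d);P.append(K@np.c_[R,t])
    X=cv2.triangulatePoints(P[0],P[1],np.array(p1,float),np.array(p2,float))[:,0];return X[:3]/X[3]
def blobs(d,lo,hi,roi,amin=4):
    x0,y0,x1,y1=roi;h=cv2.cvtColor(d["img"],cv2.COLOR_RGB2HSV);m=cv2.inRange(h,np.array(lo),np.array(hi))
    k=np.zeros_like(m);k[y0:y1,x0:x1]=m[y0:y1,x0:x1]
    n,l,s,c=cv2.connectedComponentsWithStats(k);return [(s[i,4],c[i],cv2.minAreaRect(np.argwhere(l==i)[:,::-1].astype(np.float32))) for i in range(1,n) if s[i,4]>=amin]
E
python3 - <<'E'
from h import *
s,t=load("scene0"),load("top0")
B=((100,120,60),(125,255,255));Rd=((0,150,80),(6,255,255))
for nm,c,rs,rt in(("blue",B,(340,140,410,205),(180,260,250,310)),("guides",B,(240,235,345,330),(325,215,395,300)),("red",Rd,(195,235,220,265),(385,300,415,320)),("ydot",((22,120,120),(35,255,255)),(190,310,220,335),(420,255,445,280))):
    for d,r in((s,rs),(t,rt)):
        print(nm,"scene" if d is s else "top")
        for a,ce,q in blobs(d,*c,r):
            print(a,ce.round(1),np.round(q[0],1),np.round(q[1],1),round(q[2],1))
a=cv2.resize(s["img"][135:210,330:430],(400,300),interpolation=2)
b=cv2.resize(s["img"][230:365,165:345],(400,300),interpolation=2)
c=cv2.resize(t["img"][245:320,165:265],(400,300),interpolation=2)
e=cv2.resize(t["img"][208:320,305:455],(400,300),interpolation=2)
cv2.imwrite("pics/c1.png",np.vstack([np.hstack([a,b]),np.hstack([c,e])])[:,:,::-1])
E
```

```text
blue scene
187 [376.8 158.9] [375.5 159.5] [ 6.6 34.5] 60.9
blue top
147 [209.2 282. ] [209.  282.1] [38.5  4.1] 8.1
guides scene
27 [285.1 252.5] [285.  252.5] [2.7 8.5] 63.4
25 [297.3 257. ] [297.4 257. ] [9.4 2.5] 51.3
29 [255.6 266.6] [255.7 266.4] [3.1 8.9] 63.4
26 [254.6 277.9] [254.6 277.9] [9.4 2.6] 53.1
30 [317.3 283.3] [317.3 283.3] [10.8  2.6] 53.1
27 [317.1 295.4] [317.2 295.4] [2.7 8.9] 63.4
31 [273.5 305.7] [273.6 305.8] [10.8  2.7] 54.5
34 [287.  311.3] [286.9 311.3] [3.1 9.4] 63.4
guides top
17 [350.2 224.1] [350.5 224. ] [7. 2.] 0.0
21 [341.8 232.4] [341.7 232.4] [2.  9.2] 11.3
21 [378.1 230.7] [378.1 230.6] [8.2 2.2] 14.0
23 [382.3 241.5] [382.2 241.6] [2.2 9.2] 14.0
23 [334.4 263.6] [334.4 263.5] [2.2 9.4] 11.3
26 [375.1 273.4] [375.1 273.4] [2.4 9.5] 14.0
18 [338.5 275. ] [338.5 275. ] [2. 7.] 90.0
20 [366.6 281.6] [366.5 281.7] [7.5 2.4] 11.3
red scene
108 [205.5 251.9] [205.3 252.5] [17.6  7.2] 81.3
red top
45 [399.4 311.3] [399.  311.5] [5. 8.] 90.0
ydot scene
16 [212.8 310.7] [212.5 311. ] [2. 7.] 90.0
39 [203.9 321.5] [204.  321.5] [6.4 6.4] 45.0
ydot top
16 [433.5 267.9] [433.5 268. ] [4. 3.] 90.0
55 [421.9 273.1] [422.5 273.5] [ 5. 11.] 0.0
```

View pics/c1.png

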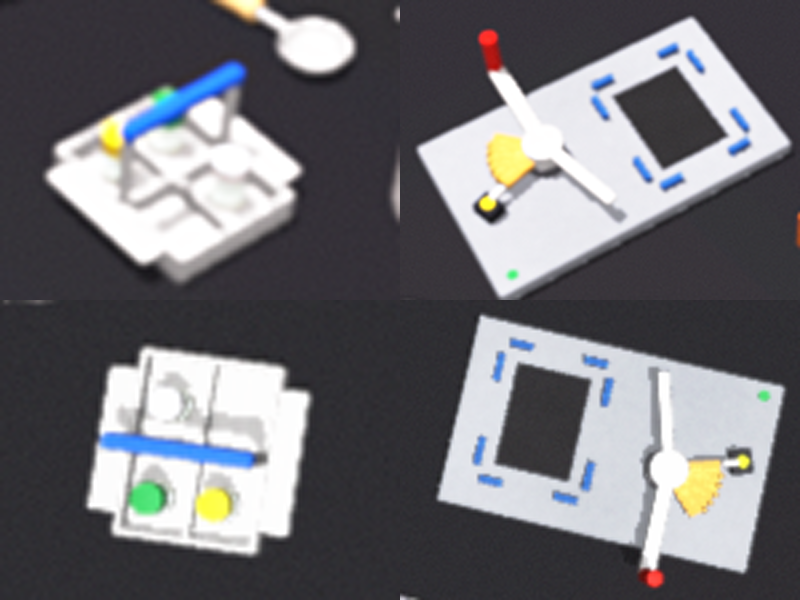

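The composite shows the bar running along the tray's lip direction above three standing vials, the dock's rubber patch inside eight blue guide pieces, and the lever at rest with its handle toward the robot.

```bash
python3 - <<'E'
from h import *
np.set_printoptions(precision=4,suppress=True)
s,t=load("scene0"),load("top0")
B=((100,120,60),(125,255,255))
def ends(d,roi):
    q=max(blobs(d,*B,roi),key=lambda b:b[0])[2];p=cv2.boxPoints(q)
    i=np.argsort([np.linalg.norm(p[0]-p[k]) for k in range(4)])
    a=(p[0]+p[i[1]])/2;o=[k for k in(1,2,3) if k!=i[1]];return a,(p[o[0]]+p[o[1]])/2
es=ends(s,(340,140,410,205));et=ends(t,(180,260,250,310))
print("ends",es,et)
# scene left end <-> ?
es=sorted(es,key=lambda p:p[0]);et=sorted(et,key=lambda p:p[0])
for i,j in((0,0),(1,1),(0,1),(1,0)): print(i,j,tri(s,es[i],t,et[j]))
print("centre",tri(s,(376.2,159.2),t,(209.1,282.05)))
gs=[b[1] for b in blobs(s,*B,(240,235,345,330))];gt=[b[1] for b in blobs(t,*B,(325,215,395,300))]
G1=np.array([atz(s,p,.027) for p in gs]);G2=np.array([atz(t,p,.028) for p in gt])
P=[]
for k,g in enumerate(G2):
    j=np.argmin(np.linalg.norm(G1-g,axis=1));X=tri(s,gs[j],t,gt[k]);P.append(X);print(g[:2],G1[j][:2],X)
print("dock",G1.mean(0),G2.mean(0),np.mean(P,0))
def yaw(G):
    r=cv2.minAreaRect((G[:,:2]*1000).astype(np.float32));return r
print(yaw(G1),yaw(G2))
print("red",tri(s,(205.4,252.2),t,(399.3,311)))
print("hub est",)
E
```

```text
ends (array([360.3868, 167.8962], dtype=float32), array([390.5283, 151.151 ], dtype=float32)) (array([189.95, 279.35], dtype=float32), array([228.03, 284.79], dtype=float32))
0 0 [0.4725 0.3327 0.033 ]
1 1 [0.5276 0.2741 0.1571]
0 1 [0.4914 0.2557 0.0878]
1 0 [0.5046 0.3574 0.0902]
centre [0.4988 0.3068 0.09  ]
[ 0.6658 -0.0702] [ 0.6672 -0.0706] [ 0.6664 -0.0701  0.0255]
[ 0.6421 -0.047 ] [ 0.6434 -0.0469] [ 0.6427 -0.0467  0.026 ]
[ 0.6489 -0.1484] [ 0.6505 -0.1482] [ 0.6496 -0.1481  0.0258]
[ 0.6187 -0.1603] [ 0.6187 -0.16  ] [ 0.6188 -0.1602  0.0274]
[ 0.5546 -0.0279] [ 0.5554 -0.0278] [ 0.5549 -0.0277  0.0265]
[ 0.5296 -0.1412] [ 0.5309 -0.1409] [ 0.53   -0.1409  0.0261]
[ 0.5231 -0.0397] [ 0.5249 -0.0395] [ 0.5237 -0.0392  0.0256]
[ 0.5063 -0.1178] [ 0.5076 -0.1179] [ 0.5066 -0.1176  0.0258]
dock [ 0.5873 -0.094   0.027 ] [ 0.5861 -0.0941  0.028 ] [ 0.5866 -0.0938  0.0261]
((587.5673217773438, -94.03858947753906), (115.78643798828125, 146.12026977539062), 77.71932983398438) ((586.0452880859375, -94.02935028076172), (115.93545532226562, 145.921630859375), 77.8353042602539)
red [ 0.4313 -0.1981  0.0839]
hub est
```

>>> {"api": "step_arm", "payload": {"targets": [{"travel":[0.13,-0.12,0],"angular":[0,0,-0.19],"gripper":1},{"travel":[0.2,-0.18,0],"angular":[0,0,-0.38],"gripper":1},{"travel":[0.26,-0.24,0],"angular":[0,0,-0.56],"gripper":1},{"travel":[0.32,-0.3,0],"angular":[0,0,-0.74],"gripper":1},{"travel":[0.38,-0.36,0],"angular":[0,0,-0.889],"gripper":1},{"travel":[0.45,-0.42,0],"angular":[0,0,-0.889],"gripper":1},{"travel":[0.521,-0.483,0],"angular":[0,0,-0.889],"gripper":1},{"travel":[0.521,-0.483,0],"angular":[0,0,-0.889],"gripper":1},{"travel":[0.521,-0.483,0],"angular":[0,0,-0.889],"gripper":1},{"travel":[0.521,-0.483,0],"angular":[0,0,-0.889],"gripper":1}]}}

```text
t: 1.1
tool_pos: [0.5009, 0.3041, 0.2306]
tool_rot: [-1.514, -2.753, 0.002]
contact_force: [-0.6, -0.5, 1.2]
opening: 0.0852
grip_force: 0.0
```

>>> {"api": "step_arm", "payload": {"targets": [{"travel":[0,0,0],"angular":[0,0,-0.19],"gripper":1},{"travel":[0,0,0],"angular":[0,0,-0.38],"gripper":1},{"travel":[0,0,0],"angular":[0,0,-0.56],"gripper":1},{"travel":[0,0,-0.05],"angular":[0,0,-0.74],"gripper":1},{"travel":[0,0,-0.08],"angular":[0,0,-0.889],"gripper":1},{"travel":[0,0,-0.08],"angular":[0,0,-0.889],"gripper":1},{"travel":[0,0,-0.08],"angular":[0,0,-0.889],"gripper":1},{"travel":[0,0,-0.08],"angular":[0,0,-0.889],"gripper":1}]}}

```text
t: 1.9
tool_pos: [0.4994, 0.3074, 0.1849]
tool_rot: [2.357, 2.076, 0.003]
contact_force: [0.9, -0.1, 0.2]
opening: 0.0853
grip_force: 0.0
```

>>> {"api": "step_arm", "payload": {"targets": [{"travel":[-0.001,0,-0.03],"angular":[0,0,0],"gripper":1},{"travel":[-0.001,0,-0.06],"angular":[0,0,0],"gripper":1},{"travel":[-0.001,0,-0.09],"angular":[0,0,0],"gripper":1},{"travel":[-0.001,0,-0.12],"angular":[0,0,0],"gripper":1},{"travel":[-0.001,0,-0.15],"angular":[0,0,0],"gripper":1},{"travel":[-0.001,0,-0.175],"angular":[0,0,0],"gripper":1},{"travel":[-0.001,0,-0.195],"angular":[0,0,0],"gripper":1},{"travel":[-0.001,0,-0.198],"angular":[0,0,0],"gripper":1},{"travel":[-0.001,0,-0.198],"angular":[0,0,0],"gripper":1}]}}

```text
t: 2.8
tool_pos: [0.4985, 0.3068, 0.0646]
tool_rot: [-2.359, -2.075, -0.0]
contact_force: [0.1, -0.7, -0.1]
opening: 0.0852
grip_force: 0.0
```

```bash
python3 - <<'E'
from station import ctrl
from h import *
o=ctrl.get_obs();print(o["tool_pos"],o["contact_force"])
s=ctrl.get_image("scene");t=ctrl.get_image("top")
a=cv2.resize(s["img"][85:210,310:430],(576,600),interpolation=2)
cv2.imwrite("pics/c2.png",a[:,:,::-1])
E
```

```text
[0.49849552 0.30684121 0.06462568] [ 0.10708283 -0.65570016 -0.08733973]
```

View pics/c2.png

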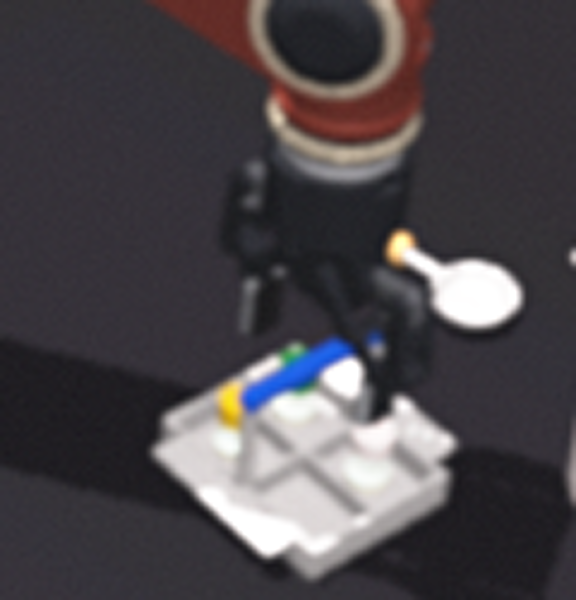

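The picture shows the two fingers on either side of the blue bar, at about (260,310) and (395,380) in the crop. The bar's middle is between them, and all three vials are standing.

>>> {"api": "step_arm", "payload": {"targets": [{"travel":[0,0,0],"angular":[0,0,0],"gripper":0.4},{"travel":[0,0,0],"angular":[0,0,0],"gripper":0.2},{"travel":[0,0,0],"angular":[0,0,0],"gripper":0},{"travel":[0,0,0],"angular":[0,0,0],"gripper":0},{"travel":[0,0,0],"angular":[0,0,0],"gripper":0},{"travel":[0,0,0],"angular":[0,0,0],"gripper":0},{"travel":[0,0,0],"angular":[0,0,0],"gripper":0},{"travel":[0,0,0],"angular":[0,0,0],"gripper":0}], "squeeze": 80}}

```text
t: 3.7
tool_pos: [0.4983, 0.3068, 0.0647]
tool_rot: [-2.359, -2.074, 0.0]
contact_force: [-2.7, 0.2, 2.0]
opening: 0.0104
grip_force: 78.6
```

>>> {"api": "step_arm", "payload": {"targets": [{"travel":[0,0,0.004],"angular":[0,0,0],"gripper":0},{"travel":[0,0,0.012],"angular":[0,0,0],"gripper":0},{"travel":[0,0,0.024],"angular":[0,0,0],"gripper":0},{"travel":[0,0,0.04],"angular":[0,0,0],"gripper":0},{"travel":[0,0,0.056],"angular":[0,0,0],"gripper":0},{"travel":[0,0,0.072],"angular":[0,0,0],"gripper":0},{"travel":[0,0,0.086],"angular":[0,0,0],"gripper":0},{"travel":[0,0,0.096],"angular":[0,0,0],"gripper":0},{"travel":[0,0,0.1],"angular":[0,0,0],"gripper":0},{"travel":[0,0,0.1],"angular":[0,0,0],"gripper":0}]}}

```text
t: 4.7
tool_pos: [0.4985, 0.3069, 0.125]
tool_rot: [2.359, 2.074, 0.001]
contact_force: [-0.2, -0.7, -5.5]
opening: 0.0106
grip_force: 78.0
```

```bash
python3 - <<'E'
from station import ctrl
from h import *
np.set_printoptions(precision=4,suppress=True)
o=ctrl.get_obs();print(o["tool_pos"],o["tool_rot"],o["contact_force"],o["wrist_torque"],o["opening"])
s=ctrl.get_image("scene");t=ctrl.get_image("top")
a=cv2.resize(s["img"][75:195,320:440],(400,400),interpolation=2)
b=cv2.resize(t["img"][235:335,155:255],(400,400),interpolation=2)
cv2.imwrite("pics/c3.png",np.hstack([a,b])[:,:,::-1])
E
```

```text
[0.4985 0.3069 0.125 ] [2.3592 2.0742 0.0011] [-0.1923 -0.7108 -5.4662] [ 0.0139 -0.0076  0.0155] 0.010597724098125554
```

View pics/c3.png

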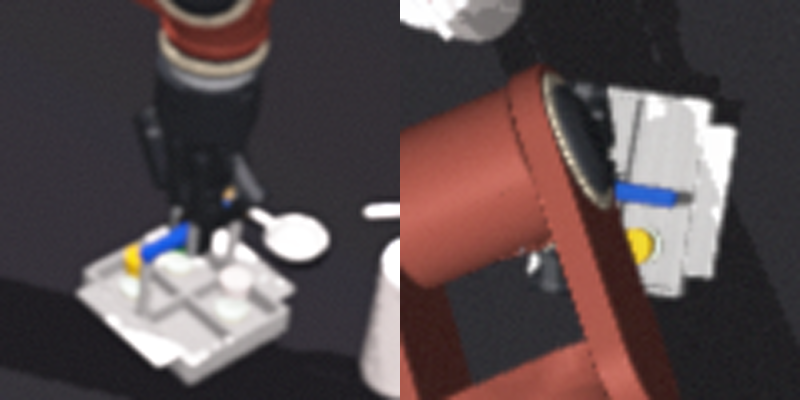

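The tray hangs level, with its underside about 60 mm up; the vials in view are standing. Next is the carry to the dock.

>>> {"api": "step_arm", "payload": {"targets": [{"travel":[0.0014,-0.0065,0],"angular":[0,0,-0.001],"gripper":0},{"travel":[0.0046,-0.0212,0],"angular":[0,0,-0.004],"gripper":0},{"travel":[0.01,-0.0456,0],"angular":[0,0,-0.008],"gripper":0},{"travel":[0.0175,-0.0798,0],"angular":[0,0,-0.013],"gripper":0},{"travel":[0.0268,-0.1221,0],"angular":[0,0,-0.02],"gripper":0},{"travel":[0.0372,-0.1693,0],"angular":[0,0,-0.027],"gripper":0},{"travel":[0.0479,-0.2182,0],"angular":[0,0,-0.035],"gripper":0},{"travel":[0.0586,-0.267,0],"angular":[0,0,-0.043],"gripper":0},{"travel":[0.0693,-0.3158,0],"angular":[0,0,-0.051],"gripper":0},{"travel":[0.08,-0.3647,0],"angular":[0,0,-0.059],"gripper":0}]}}

```text
t: 5.8
tool_pos: [0.5463, 0.0855, 0.1245]
tool_rot: [2.408, 2.017, -0.0]
contact_force: [0.3, 0.7, -4.8]
opening: 0.0106
grip_force: 78.0
```

>>> {"api": "step_arm", "payload": {"targets": [{"travel":[0.0104,-0.0472,0],"angular":[0,0,-0.008],"gripper":0},{"travel":[0.0204,-0.0928,0],"angular":[0,0,-0.015],"gripper":0},{"travel":[0.0297,-0.1351,0],"angular":[0,0,-0.022],"gripper":0},{"travel":[0.0379,-0.1725,0],"angular":[0,0,-0.028],"gripper":0},{"travel":[0.0451,-0.205,0],"angular":[0,0,-0.034],"gripper":0},{"travel":[0.0515,-0.2343,0],"angular":[0,0,-0.038],"gripper":0},{"travel":[0.0569,-0.2587,0],"angular":[0,0,-0.042],"gripper":0},{"travel":[0.0612,-0.2783,0],"angular":[0,0,-0.045],"gripper":0},{"travel":[0.0644,-0.2929,0],"angular":[0,0,-0.047],"gripper":0},{"travel":[0.0667,-0.3035,0],"angular":[0,0,-0.048],"gripper":0}]}}

```text
t: 6.8
tool_pos: [0.5865, -0.0947, 0.1245]
tool_rot: [-2.444, -1.973, -0.0]
contact_force: [-0.3, 0.1, -5.0]
opening: 0.0101
grip_force: 78.0
```

>>> {"api": "step_arm", "payload": {"targets": [{"travel":[0,0,0],"angular":[0,0,0],"gripper":0},{"travel":[0,0,0],"angular":[0,0,0],"gripper":0}]}}

```text
t: 7.0
tool_pos: [0.5863, -0.0937, 0.1244]
tool_rot: [-2.444, -1.973, -0.0]
contact_force: [0.3, 0.2, -3.9]
opening: 0.0103
grip_force: 78.0
```

```bash
python3 - <<'E'
from station import ctrl
from h import *
np.set_printoptions(precision=4,suppress=True)
o=ctrl.get_obs();print(o["t"],o["tool_pos"],o["tool_rot"],o["contact_force"],o["wrist_torque"],o["opening"])
s=ctrl.get_image("scene");t=ctrl.get_image("top")
pickle.dump(s,open("pics/s4.pkl","wb"));pickle.dump(t,open("pics/t4.pkl","wb"))
# predicted tray rim corners at current pose
p=o["tool_pos"];R=cv2.Rodrigues(o["tool_rot"])[0]
yw=np.arctan2(R[1,1],R[0,1]);z=p[2]-.065;print("yaw",yw)
for v,(x0,y0,x1,y1),d in((s,(200,180,360,340),s),(t,(300,180,440,320),t)):
    k=400/(x1-x0)
    im=np.ascontiguousarray(cv2.resize(d["img"][y0:y1,x0:x1],(400,400),interpolation=2))
    c,sn=np.cos(yw),np.sin(yw)
    pts=[(65,50),(50,50),(50,70),(-50,70),(-50,50),(-65,50),(-65,-50),(-50,-50),(-50,-70),(50,-70),(50,-50),(65,-50)]
    X=[[p[0]+(c*x-sn*y)/1000,p[1]+(sn*x+c*y)/1000,z+.022] for x,y in pts]
    q=((proj(d,X)-[x0,y0]+.5)*k-.5)
    cv2.polylines(im,[np.int32(q.round())],True,(255,0,255),1)
    v["o"]=im
cv2.imwrite("pics/c4.png",np.hstack([s["o"],t["o"]])[:,:,::-1])
E
```

```text
7.0 [ 0.5863 -0.0937  0.1244] [-2.4437 -1.9734 -0.0001] [ 0.296   0.2241 -3.9404] [ 0.0124 -0.0352  0.0128] 0.010328225586447115
yaw -0.21217184332123562
```

View pics/c4.png

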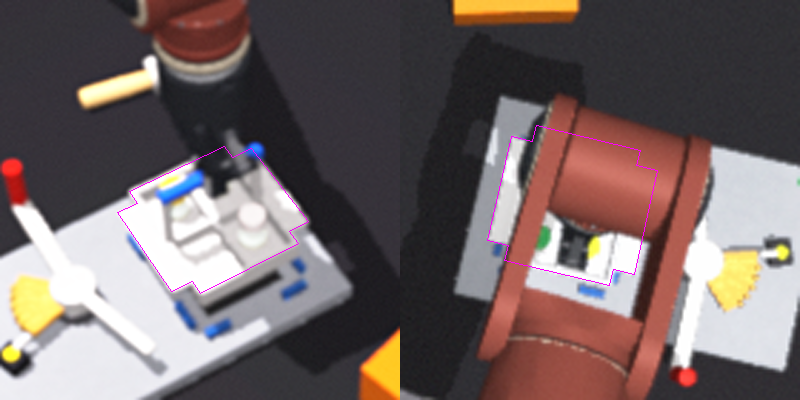

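The tray's outline, projected from the tool pose, matches the picture in both views, and the vials stand. Lowering.

>>> {"api": "step_arm", "payload": {"targets": [{"travel":[0,0,-0.006],"angular":[0,0,0],"gripper":0},{"travel":[0,0,-0.015],"angular":[0,0,0],"gripper":0},{"travel":[0,0,-0.024],"angular":[0,0,0],"gripper":0},{"travel":[0,0,-0.033],"angular":[0,0,0],"gripper":0},{"travel":[0,0,-0.042],"angular":[0,0,0],"gripper":0},{"travel":[0,0,-0.049],"angular":[0,0,0],"gripper":0},{"travel":[0,0,-0.055],"angular":[0,0,0],"gripper":0},{"travel":[0,0,-0.059],"angular":[0,0,0],"gripper":0},{"travel":[0,0,-0.062],"angular":[0,0,0],"gripper":0},{"travel":[0,0,-0.062],"angular":[0,0,0],"gripper":0}]}}

```text
t: 8.1
tool_pos: [0.5863, -0.0942, 0.0871]
tool_rot: [-2.444, -1.973, 0.0]
contact_force: [0.1, 0.4, -4.3]
opening: 0.0107
grip_force: 78.0
```

>>> {"api": "step_arm", "payload": {"targets": [{"travel":[0,0,-0.0015],"angular":[0,0,0],"gripper":0},{"travel":[0,0,-0.003],"angular":[0,0,0],"gripper":0},{"travel":[0,0,-0.0045],"angular":[0,0,0],"gripper":0},{"travel":[0,0,-0.0045],"angular":[0,0,0],"gripper":0},{"travel":[0,0,-0.0045],"angular":[0,0,0],"gripper":0}]}}

```text
t: 8.6
tool_pos: [0.5865, -0.0942, 0.0847]
tool_rot: [2.444, 1.973, 0.0]
contact_force: [-0.1, 0.4, -5.0]
opening: 0.0106
grip_force: 78.1
```

>>> {"api": "step_arm", "payload": {"targets": [{"travel":[0,0,-0.001],"angular":[0,0,0],"gripper":0},{"travel":[0,0,-0.002],"angular":[0,0,0],"gripper":0},{"travel":[0,0,-0.002],"angular":[0,0,0],"gripper":0}]}}

```text
t: 8.9
tool_pos: [0.5865, -0.0942, 0.0847]
tool_rot: [2.444, 1.973, -0.0]
contact_force: [-4.5, -0.0, 4.3]
opening: 0.0106
grip_force: 79.3
```

>>> {"api": "step_arm", "payload": {"targets": [{"travel":[0,0,0],"angular":[0,0,0],"gripper":0.2},{"travel":[0,0,0],"angular":[0,0,0],"gripper":0.4},{"travel":[0,0,0],"angular":[0,0,0],"gripper":0.7},{"travel":[0,0,0],"angular":[0,0,0],"gripper":0.7},{"travel":[0,0,0.01],"angular":[0,0,0],"gripper":0.7},{"travel":[0,0,0.04],"angular":[0,0,0],"gripper":0.7},{"travel":[0,0,0.08],"angular":[0,0,0],"gripper":0.7},{"travel":[0,0,0.12],"angular":[0,0,0],"gripper":0.7},{"travel":[0,0,0.15],"angular":[0,0,0],"gripper":0.7}]}}

```text
t: 9.8
tool_pos: [0.5871, -0.0944, 0.1758]
tool_rot: [2.443, 1.972, 0.002]
contact_force: [0.7, 0.0, 0.2]
opening: 0.0599
grip_force: 0.0
```

>>> {"api": "step_arm", "payload": {"targets": [{"travel":[-0.04,-0.02,0],"angular":[0,0,-0.12],"gripper":0.7},{"travel":[-0.09,-0.06,0],"angular":[0,0,-0.28],"gripper":0.7},{"travel":[-0.14,-0.1,0],"angular":[0,0,-0.45],"gripper":0.7},{"travel":[-0.19,-0.13,0],"angular":[0,0,-0.62],"gripper":0.7},{"travel":[-0.23,-0.16,0],"angular":[0,0,-0.8],"gripper":0.7},{"travel":[-0.26,-0.173,0],"angular":[0,0,-0.98],"gripper":0.7},{"travel":[-0.26,-0.173,0],"angular":[0,0,-1],"gripper":0.7}]}}

```text
t: 10.5
tool_pos: [0.4291, -0.1989, 0.1738]
tool_rot: [3.015, 0.881, 0.001]
contact_force: [0.2, 0.4, -0.3]
opening: 0.0599
grip_force: 0.0
```

>>> {"api": "step_arm", "payload": {"targets": [{"travel":[0,0,0],"angular":[0,0,-0.17],"gripper":0.7},{"travel":[0,0,0],"angular":[0,0,-0.34],"gripper":0.7},{"travel":[0,0,0],"angular":[0,0,-0.51],"gripper":0.7},{"travel":[0,0,0],"angular":[0,0,-0.68],"gripper":0.7},{"travel":[0,0,0],"angular":[0,0,-0.85],"gripper":0.7},{"travel":[0,0,0],"angular":[0,0,-1],"gripper":0.7},{"travel":[0,0,0],"angular":[0,0,-1],"gripper":0.7},{"travel":[0,0,0],"angular":[0,0,-1],"gripper":0.7},{"travel":[0,0,0],"angular":[0,0,-1],"gripper":0.7}]}}

```text
t: 11.4
tool_pos: [0.4307, -0.1978, 0.1735]
tool_rot: [3.124, -0.329, 0.0]
contact_force: [-0.2, -0.7, 0.8]
opening: 0.0599
grip_force: 0.0
```

```bash
python3 - <<'E'
from station import ctrl
from h import *
np.set_printoptions(precision=4,suppress=True)
o=ctrl.get_obs();R=cv2.Rodrigues(o["tool_rot"])[0]
print(o["t"],o["tool_pos"],np.arctan2(R[1,1],R[0,1]),o["q"],o["contact_force"],o["wrist_torque"])
s=ctrl.get_image("scene");t=ctrl.get_image("top")
pickle.dump(s,open("pics/s5.pkl","wb"));pickle.dump(t,open("pics/t5.pkl","wb"))
a=cv2.resize(s["img"][190:350,180:340],(400,400),interpolation=2)
b=cv2.resize(t["img"][200:330,305:435],(400,400),interpolation=2)
cv2.imwrite("pics/c5.png",np.hstack([a,b])[:,:,::-1])
E
```

```text
11.4 [ 0.4307 -0.1978  0.1735] -1.7806653471594704 [-0.5879 -0.2799  2.016   0.0001  1.4052  1.1928] [-0.2157 -0.7014  0.8311] [ 0.0236 -0.009   0.0501]
```

View pics/c5.png

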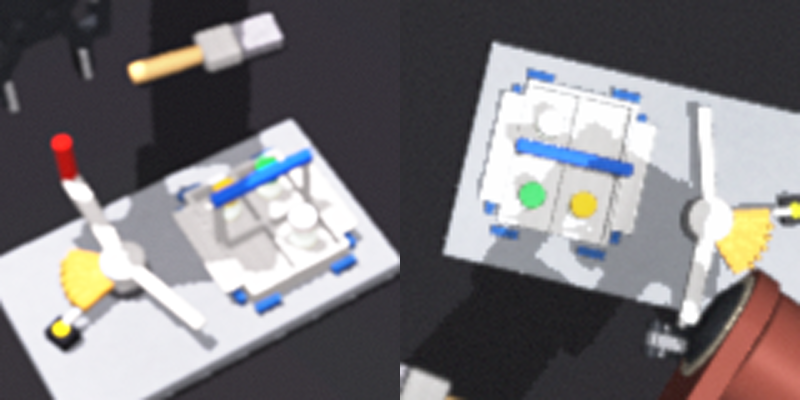

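The tray sits inside the blue guides with the three caps upright, and the gripper is above the handle. Descending onto it and closing.

>>> {"api": "step_arm", "payload": {"targets": [{"travel":[0.0007,0,-0.03],"angular":[0,0,0],"gripper":0.7},{"travel":[0.0007,0,-0.06],"angular":[0,0,0],"gripper":0.7},{"travel":[0.0007,0,-0.09],"angular":[0,0,0],"gripper":0.7},{"travel":[0.0007,0,-0.12],"angular":[0,0,0],"gripper":0.7},{"travel":[0.0007,0,-0.15],"angular":[0,0,0],"gripper":0.7},{"travel":[0.0007,0,-0.17],"angular":[0,0,0],"gripper":0.7},{"travel":[0.0007,0,-0.177],"angular":[0,0,0],"gripper":0.7},{"travel":[0.0007,0,-0.177],"angular":[0,0,0],"gripper":0.7}]}}

```text
t: 12.3
tool_pos: [0.4306, -0.1978, 0.0668]
tool_rot: [-3.123, 0.333, 0.001]
contact_force: [0.1, -0.1, 0.6]
opening: 0.0596
grip_force: 0.0
```

>>> {"api": "step_arm", "payload": {"targets": [{"travel":[0,0,0],"angular":[0,0,0],"gripper":0.4},{"travel":[0,0,0],"angular":[0,0,0],"gripper":0.2},{"travel":[0,0,0],"angular":[0,0,0],"gripper":0},{"travel":[0,0,0],"angular":[0,0,0],"gripper":0},{"travel":[0,0,0],"angular":[0,0,0],"gripper":0},{"travel":[0,0,0],"angular":[0,0,0],"gripper":0}], "squeeze": 60}}

```text
t: 12.9
tool_pos: [0.4314, -0.1978, 0.0681]
tool_rot: [-3.123, 0.333, -0.002]
contact_force: [-0.8, 3.8, 5.7]
opening: 0.0144
grip_force: 58.4
```

```bash
cat > f.py <<'E'
from station import ctrl
import numpy as np
np.set_printoptions(precision=4,suppress=True)
o=ctrl.get_obs();A=np.array([.5388,-.2207]);p=o["tool_pos"][:2]-A
th=(np.arctan2(p[1],p[0])-(np.pi-.2125))%(2*np.pi);th=th if th<3 else th-2*np.pi
u=p/np.linalg.norm(p);tn=np.array([-u[1],u[0]]);F=o["contact_force"]
print("t",o["t"],"theta",th,"r",np.linalg.norm(p),"pos",o["tool_pos"],"Ftan",F[:2]@tn,"Frad",F[:2]@u,F,"grip",o["opening"],o["grip_force"])
E
python3 f.py; python3 - <<'E'
import numpy as np
A=np.array([.5388,-.2207])
h=lambda th:A+.11*np.array([np.cos(np.pi-.2125+th),np.sin(np.pi-.2125+th)])
for i in range(0,46):
    d=(h(i*.02)-h(0))/.6;print(round(i*.02,2),d.round(4),round(i*.02/(np.pi/4),4),end=' | ' if i%3<2 else '\n')
E
```

```text
t 12.9 theta 0.0025439241176159477 r 0.10983993367635715 pos [ 0.4314 -0.1978  0.0681] Ftan -3.497557180339027 Frad 1.5847364006838685 [-0.821   3.751   5.6515] grip 0.01438391957354535 58.40175747871399
0.0 [0. 0.] 0.0 | 0.02 [-0.0007 -0.0036] 0.0255 | 0.04 [-0.0014 -0.0072] 0.0509
0.06 [-0.002  -0.0108] 0.0764 | 0.08 [-0.0025 -0.0144] 0.1019 | 0.1 [-0.003  -0.0181] 0.1273
0.12 [-0.0033 -0.0217] 0.1528 | 0.14 [-0.0036 -0.0254] 0.1783 | 0.16 [-0.0039 -0.029 ] 0.2037
0.18 [-0.004  -0.0327] 0.2292 | 0.2 [-0.0041 -0.0364] 0.2546 | 0.22 [-0.0041 -0.04  ] 0.2801
0.24 [-0.0041 -0.0437] 0.3056 | 0.26 [-0.0039 -0.0474] 0.331 | 0.28 [-0.0037 -0.051 ] 0.3565
0.3 [-0.0034 -0.0547] 0.382 | 0.32 [-0.0031 -0.0583] 0.4074 | 0.34 [-0.0026 -0.062 ] 0.4329
0.36 [-0.0021 -0.0656] 0.4584 | 0.38 [-0.0016 -0.0692] 0.4838 | 0.4 [-0.0009 -0.0728] 0.5093
0.42 [-0.0002 -0.0764] 0.5348 | 0.44 [ 0.0006 -0.08  ] 0.5602 | 0.46 [ 0.0015 -0.0836] 0.5857
0.48 [ 0.0024 -0.0871] 0.6112 | 0.5 [ 0.0034 -0.0907] 0.6366 | 0.52 [ 0.0045 -0.0942] 0.6621
0.54 [ 0.0056 -0.0976] 0.6875 | 0.56 [ 0.0068 -0.1011] 0.713 | 0.58 [ 0.0081 -0.1045] 0.7385
0.6 [ 0.0095 -0.1079] 0.7639 | 0.62 [ 0.0109 -0.1113] 0.7894 | 0.64 [ 0.0124 -0.1147] 0.8149
0.66 [ 0.0139 -0.118 ] 0.8403 | 0.68 [ 0.0155 -0.1213] 0.8658 | 0.7 [ 0.0172 -0.1245] 0.8913
0.72 [ 0.019  -0.1278] 0.9167 | 0.74 [ 0.0208 -0.131 ] 0.9422 | 0.76 [ 0.0227 -0.1341] 0.9677
0.78 [ 0.0246 -0.1372] 0.9931 | 0.8 [ 0.0266 -0.1403] 1.0186 | 0.82 [ 0.0287 -0.1433] 1.0441
0.84 [ 0.0308 -0.1463] 1.0695 | 0.86 [ 0.033  -0.1493] 1.095 | 0.88 [ 0.0352 -0.1522] 1.1205
0.9 [ 0.0375 -0.155 ] 1.1459 |
```

>>> {"api": "step_arm", "payload": {"targets": [{"travel":[-0.0007,-0.0036,0],"angular":[0,0,0.0255],"gripper":0},{"travel":[-0.0014,-0.0072,0],"angular":[0,0,0.051],"gripper":0},{"travel":[-0.0014,-0.0072,0],"angular":[0,0,0.051],"gripper":0}]}}

```text
t: 13.2
tool_pos: [0.4306, -0.2022, 0.0682]
tool_rot: [-3.129, 0.27, -0.002]
contact_force: [-0.6, 4.1, 5.6]
opening: 0.0147
grip_force: 58.5
```

>>> {"api": "step_arm", "payload": {"targets": [{"travel":[-0.0006,-0.0036,0],"angular":[0,0,0.0255],"gripper":0},{"travel":[-0.0006,-0.0036,0],"angular":[0,0,0.0255],"gripper":0}]}}

```text
t: 13.4
tool_pos: [0.4302, -0.2044, 0.0682]
tool_rot: [-3.132, 0.239, -0.002]
contact_force: [-0.2, 3.6, 5.8]
opening: 0.0148
grip_force: 58.5
```

>>> {"api": "step_arm", "payload": {"targets": [{"travel":[-0.0005,-0.0036,0],"angular":[0,0,0.0255],"gripper":0},{"travel":[-0.0005,-0.0036,0],"angular":[0,0,0.0255],"gripper":0}]}}

```text
t: 13.6
tool_pos: [0.43, -0.2065, 0.0682]
tool_rot: [-3.134, 0.207, -0.002]
contact_force: [0.2, 4.2, 5.9]
opening: 0.0143
grip_force: 58.5
```

```bash
python3 f.py
```

```text
t 13.6 theta 0.0831258498504468 r 0.10975968952341611 pos [ 0.43   -0.2065  0.0682] Ftan -4.229160600867546 Frad 0.29861284248349124 [0.2495 4.2323 5.8595] grip 0.014262144668146673 58.49952757358551
```

>>> {"api": "step_arm", "payload": {"targets": [{"travel":[-0.0005,-0.0037,0],"angular":[0,0,0.0255],"gripper":0},{"travel":[-0.0005,-0.0037,0],"angular":[0,0,0.0255],"gripper":0}]}}

```text
t: 13.8
tool_pos: [0.4297, -0.2088, 0.0682]
tool_rot: [-3.136, 0.176, -0.002]
contact_force: [-0.2, 4.5, 5.4]
opening: 0.0148
grip_force: 58.5
```

>>> {"api": "step_arm", "payload": {"targets": [{"travel":[-0.0003,-0.0036,0],"angular":[0,0,0.0255],"gripper":0},{"travel":[-0.0003,-0.0036,0],"angular":[0,0,0.0255],"gripper":0}]}}

```text
t: 14.0
tool_pos: [0.4295, -0.2109, 0.0682]
tool_rot: [-3.138, 0.144, -0.002]
contact_force: [-0.3, 5.5, 5.8]
opening: 0.0147
grip_force: 58.5
```

>>> {"api": "step_arm", "payload": {"targets": [{"travel":[-0.0003,-0.0037,0],"angular":[0,0,0.0255],"gripper":0},{"travel":[-0.0003,-0.0037,0],"angular":[0,0,0.0255],"gripper":0}]}}

```text
t: 14.2
tool_pos: [0.4293, -0.213, 0.0682]
tool_rot: [-3.139, 0.113, -0.002]
contact_force: [-0.1, 5.1, 6.6]
opening: 0.0147
grip_force: 58.6
```

>>> {"api": "step_arm", "payload": {"targets": [{"travel":[-0.0003,-0.0036,0],"angular":[0,0,0.0255],"gripper":0},{"travel":[-0.0003,-0.0036,0],"angular":[0,0,0.0255],"gripper":0}]}}

```text
t: 14.4
tool_pos: [0.4292, -0.2146, 0.0681]
tool_rot: [-3.138, 0.082, -0.002]
contact_force: [0.2, 7.1, 6.6]
opening: 0.0146
grip_force: 58.7
```

>>> {"api": "step_arm", "payload": {"targets": [{"travel":[-0.0001,-0.0037,0],"angular":[0,0,0.0255],"gripper":0},{"travel":[-0.0001,-0.0037,0],"angular":[0,0,0.0255],"gripper":0}]}}

```text
t: 14.6
tool_pos: [0.4291, -0.217, 0.0681]
tool_rot: [-3.14, 0.05, -0.002]
contact_force: [0.0, 6.5, 6.2]
opening: 0.0144
grip_force: 58.7
```

>>> {"api": "step_arm", "payload": {"targets": [{"travel":[-0.0001,-0.0037,0],"angular":[0,0,0.0255],"gripper":0},{"travel":[-0.0001,-0.0037,0],"angular":[0,0,0.0255],"gripper":0}]}}

```text
t: 14.8
tool_pos: [0.4291, -0.2194, 0.0681]
tool_rot: [-3.14, 0.019, -0.002]
contact_force: [0.7, 5.2, 6.5]
opening: 0.0142
grip_force: 58.6
```

>>> {"api": "step_arm", "payload": {"targets": [{"travel":[0,-0.0036,0],"angular":[0,0,0.0255],"gripper":0},{"travel":[0,-0.0036,0],"angular":[0,0,0.0255],"gripper":0}]}}

```text
t: 15.0
tool_pos: [0.4291, -0.2218, 0.0682]
tool_rot: [-3.141, -0.013, -0.003]
contact_force: [0.6, 4.7, 5.9]
opening: 0.0144
grip_force: 58.5
```

>>> {"api": "step_arm", "payload": {"targets": [{"travel":[0,-0.0037,0],"angular":[0,0,0.0255],"gripper":0},{"travel":[0,-0.0037,0],"angular":[0,0,0.0255],"gripper":0}]}}

```text
t: 15.2
tool_pos: [0.4292, -0.2242, 0.0682]
tool_rot: [-3.141, -0.044, -0.003]
contact_force: [0.7, 4.6, 5.6]
opening: 0.0143
grip_force: 58.6
```

>>> {"api": "step_arm", "payload": {"targets": [{"travel":[0.0002,-0.0037,0],"angular":[0,0,0.0255],"gripper":0},{"travel":[0.0002,-0.0037,0],"angular":[0,0,0.0255],"gripper":0}]}}

```text
t: 15.4
tool_pos: [0.4293, -0.2267, 0.0681]
tool_rot: [3.14, 0.075, 0.003]
contact_force: [1.2, 2.7, 5.1]
opening: 0.0149
grip_force: 58.6
```

>>> {"api": "step_arm", "payload": {"targets": [{"travel":[0.0002,-0.0036,0],"angular":[0,0,0.0255],"gripper":0},{"travel":[0.0002,-0.0036,0],"angular":[0,0,0.0255],"gripper":0}]}}

```text
t: 15.6
tool_pos: [0.4295, -0.2287, 0.0681]
tool_rot: [3.139, 0.106, 0.003]
contact_force: [1.4, 3.5, 6.8]
opening: 0.0147
grip_force: 58.6
```

```bash
python3 f.py
```

```text
t 15.6 theta 0.2857016439487854 r 0.10961827637673596 pos [ 0.4295 -0.2287  0.0681] Ftan -3.3663964441432292 Frad -1.650871827539915 [1.4002 3.4781 6.7608] grip 0.014728499472666355 58.629047870635986
```

>>> {"api": "step_arm", "payload": {"targets": [{"travel":[0.0003,-0.0037,0],"angular":[0,0,0.0255],"gripper":0},{"travel":[0.0003,-0.0037,0],"angular":[0,0,0.0255],"gripper":0}]}}

```text
t: 15.8
tool_pos: [0.4296, -0.2306, 0.0681]
tool_rot: [-3.138, -0.137, -0.003]
contact_force: [0.7, 6.0, 7.1]
opening: 0.0147
grip_force: 58.7
```

>>> {"api": "step_arm", "payload": {"targets": [{"travel":[0.0003,-0.0036,0],"angular":[0,0,0.0255],"gripper":0},{"travel":[0.0003,-0.0036,0],"angular":[0,0,0.0255],"gripper":0}]}}

```text
t: 16.0
tool_pos: [0.4298, -0.2326, 0.0681]
tool_rot: [-3.136, -0.169, -0.003]
contact_force: [1.3, 6.5, 6.9]
opening: 0.0145
grip_force: 58.7
```

>>> {"api": "step_arm", "payload": {"targets": [{"travel":[0.0005,-0.0037,0],"angular":[0,0,0.0255],"gripper":0},{"travel":[0.0005,-0.0037,0],"angular":[0,0,0.0255],"gripper":0}]}}

```text
t: 16.2
tool_pos: [0.43, -0.2343, 0.0681]
tool_rot: [-3.133, -0.2, -0.002]
contact_force: [0.8, 8.1, 7.4]
opening: 0.0148
grip_force: 58.9
```

>>> {"api": "step_arm", "payload": {"targets": [{"travel":[0.0005,-0.0036,0],"angular":[0,0,0.0255],"gripper":0},{"travel":[0.0005,-0.0036,0],"angular":[0,0,0.0255],"gripper":0}]}}

```text
t: 16.4
tool_pos: [0.4303, -0.2366, 0.0681]
tool_rot: [-3.131, -0.231, -0.003]
contact_force: [1.0, 6.9, 8.2]
opening: 0.0147
grip_force: 58.8
```

>>> {"api": "step_arm", "payload": {"targets": [{"travel":[0.0005,-0.0036,0],"angular":[0,0,0.0255],"gripper":0},{"travel":[0.0005,-0.0036,0],"angular":[0,0,0.0255],"gripper":0}]}}

```text
t: 16.6
tool_pos: [0.4307, -0.2389, 0.0681]
tool_rot: [-3.129, -0.263, -0.003]
contact_force: [1.8, 6.0, 6.7]
opening: 0.0143
grip_force: 58.8
```

>>> {"api": "step_arm", "payload": {"targets": [{"travel":[0.0007,-0.0036,0],"angular":[0,0,0.0255],"gripper":0},{"travel":[0.0007,-0.0036,0],"angular":[0,0,0.0255],"gripper":0}]}}

```text
t: 16.8
tool_pos: [0.4312, -0.2413, 0.0681]
tool_rot: [-3.127, -0.294, -0.003]
contact_force: [0.5, 6.2, 7.9]
opening: 0.0147
grip_force: 58.7
```

>>> {"api": "step_arm", "payload": {"targets": [{"travel":[0.0007,-0.0036,0],"angular":[0,0,0.0255],"gripper":0},{"travel":[0.0007,-0.0036,0],"angular":[0,0,0.0255],"gripper":0}]}}

```text
t: 17.0
tool_pos: [0.4317, -0.2436, 0.0681]
tool_rot: [-3.124, -0.326, -0.003]
contact_force: [2.0, 5.6, 5.9]
opening: 0.0149
grip_force: 58.7
```

>>> {"api": "step_arm", "payload": {"targets": [{"travel":[0.0008,-0.0036,0],"angular":[0,0,0.0255],"gripper":0},{"travel":[0.0008,-0.0036,0],"angular":[0,0,0.0255],"gripper":0}]}}

```text
t: 17.2
tool_pos: [0.4323, -0.2459, 0.0681]
tool_rot: [3.121, 0.357, 0.004]
contact_force: [2.7, 5.2, 5.5]
opening: 0.0145
grip_force: 58.6
```

>>> {"api": "step_arm", "payload": {"targets": [{"travel":[0.0009,-0.0036,0],"angular":[0,0,0.0255],"gripper":0},{"travel":[0.0009,-0.0036,0],"angular":[0,0,0.0255],"gripper":0}]}}

```text
t: 17.4
tool_pos: [0.4328, -0.248, 0.0681]
tool_rot: [-3.117, -0.388, -0.004]
contact_force: [2.3, 4.5, 5.2]
opening: 0.0144
grip_force: 58.7
```

```bash
python3 f.py
```

```text
t 17.4 theta 0.46412796088789143 r 0.10948463776307846 pos [ 0.4328 -0.248   0.0681] Ftan -3.8074169098524164 Frad -3.3508087126883694 [2.2973 4.5218 5.1989] grip 0.014381274056950442 58.666430711746216
```

>>> {"api": "step_arm", "payload": {"targets": [{"travel":[0.0009,-0.0035,0],"angular":[0,0,0.0255],"gripper":0},{"travel":[0.0009,-0.0035,0],"angular":[0,0,0.0255],"gripper":0}]}}

```text
t: 17.6
tool_pos: [0.4332, -0.2497, 0.0681]
tool_rot: [-3.112, -0.419, -0.003]
contact_force: [2.4, 6.4, 7.9]
opening: 0.0143
grip_force: 58.8
```

>>> {"api": "step_arm", "payload": {"targets": [{"travel":[0.001,-0.0036,0],"angular":[0,0,0.0255],"gripper":0},{"travel":[0.001,-0.0036,0],"angular":[0,0,0.0255],"gripper":0}]}}

```text
t: 17.8
tool_pos: [0.4338, -0.2517, 0.0681]
tool_rot: [-3.108, -0.45, -0.003]
contact_force: [1.7, 6.9, 7.1]
opening: 0.0144
grip_force: 58.8
```

>>> {"api": "step_arm", "payload": {"targets": [{"travel":[0.0011,-0.0035,0],"angular":[0,0,0.0255],"gripper":0},{"travel":[0.0011,-0.0035,0],"angular":[0,0,0.0255],"gripper":0}]}}

```text
t: 18.0
tool_pos: [0.4343, -0.2533, 0.0681]
tool_rot: [-3.102, -0.481, -0.003]
contact_force: [0.6, 8.8, 8.7]
opening: 0.0147
grip_force: 59.0
```

>>> {"api": "step_arm", "payload": {"targets": [{"travel":[0.0011,-0.0034,0],"angular":[0,0,0.0255],"gripper":0},{"travel":[0.0011,-0.0034,0],"angular":[0,0,0.0255],"gripper":0}]}}

```text
t: 18.2
tool_pos: [0.435, -0.2555, 0.0681]
tool_rot: [-3.097, -0.512, -0.003]
contact_force: [0.8, 8.5, 9.1]
opening: 0.0146
grip_force: 58.9
```

>>> {"api": "step_arm", "payload": {"targets": [{"travel":[0.0012,-0.0035,0],"angular":[0,0,0.0255],"gripper":0},{"travel":[0.0012,-0.0035,0],"angular":[0,0,0.0255],"gripper":0}]}}

```text
t: 18.4
tool_pos: [0.4358, -0.2577, 0.0681]
tool_rot: [-3.092, -0.543, -0.003]
contact_force: [1.4, 7.2, 7.8]
opening: 0.0149
grip_force: 58.8
```

```bash
python3 f.py
```

```text
t 18.4 theta 0.5573049050306693 r 0.10943799198711593 pos [ 0.4358 -0.2577  0.0681] Ftan -6.302866375024258 Frad -3.7455408157781704 [1.3946 7.1979 7.8428] grip 0.01488384875586133 58.8316011428833
```

>>> {"api": "step_arm", "payload": {"targets": [{"travel":[0.0013,-0.0034,0],"angular":[0,0,0.0255],"gripper":0},{"travel":[0.0013,-0.0034,0],"angular":[0,0,0.0255],"gripper":0}]}}

```text
t: 18.6
tool_pos: [0.4366, -0.2599, 0.0681]
tool_rot: [-3.087, -0.575, -0.003]
contact_force: [2.2, 7.2, 8.5]
opening: 0.0145
grip_force: 58.8
```

>>> {"api": "step_arm", "payload": {"targets": [{"travel":[0.0014,-0.0034,0],"angular":[0,0,0.0255],"gripper":0},{"travel":[0.0014,-0.0034,0],"angular":[0,0,0.0255],"gripper":0}]}}

```text
t: 18.8
tool_pos: [0.4376, -0.2621, 0.0681]
tool_rot: [-3.082, -0.606, -0.004]
contact_force: [2.0, 7.0, 7.4]
opening: 0.0148
grip_force: 58.7
```

>>> {"api": "step_arm", "payload": {"targets": [{"travel":[0.0007,-0.0017,0],"angular":[0,0,0.0128],"gripper":0},{"travel":[0.0007,-0.0017,0],"angular":[0,0,0.0128],"gripper":0}]}}

```text
t: 19.0
tool_pos: [0.438, -0.2631, 0.0681]
tool_rot: [-3.079, -0.621, -0.004]
contact_force: [1.1, 7.2, 7.1]
opening: 0.0145
grip_force: 58.7
```

```bash
python3 f.py; python3 - <<'E'
from station import ctrl
from h import *
s=ctrl.get_image("scene");t=ctrl.get_image("top")
a=cv2.resize(s["img"][200:350,175:325],(400,400),interpolation=2)
b=cv2.resize(t["img"][210:330,325:445],(400,400),interpolation=2)
cv2.imwrite("pics/c6.png",np.hstack([a,b])[:,:,::-1])
E
```

```text
t 19.0 theta 0.6107207397692225 r 0.10935092401877607 pos [ 0.438  -0.2631  0.0681] Ftan -6.217408182741819 Frad -3.8550301592047242 [1.1424 7.2258 7.1366] grip 0.014528267499733759 58.72193098068237
```

View pics/c6.png

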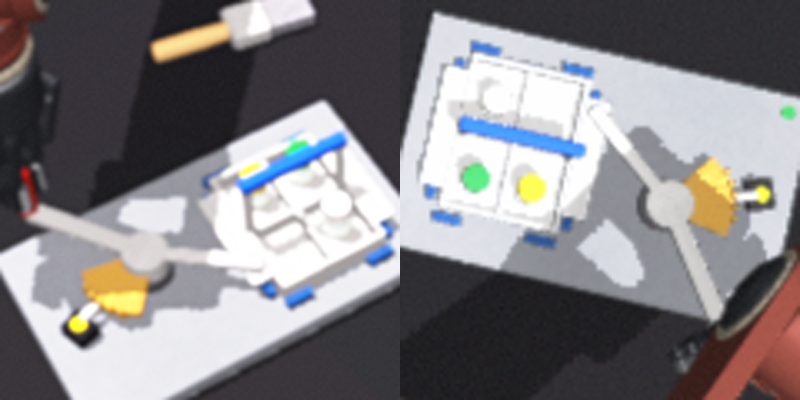

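The clamp arm is over the docked tray's lip, the vials stand, and the handle is at 0.61 rad. That is one gap past the third force peak (0.155, 0.335 and 0.515 rad), and the next jump is due at about 0.645 rad. I'll hold here and check it is steady.

>>> {"api": "step_arm", "payload": {"targets": [{"travel":[0.0002,-0.0005,0],"angular":[0,0,0.004],"gripper":0},{"travel":[0.0002,-0.0005,0],"angular":[0,0,0.004],"gripper":0},{"travel":[0.0002,-0.0005,0],"angular":[0,0,0.004],"gripper":0},{"travel":[0.0002,-0.0005,0],"angular":[0,0,0.004],"gripper":0},{"travel":[0.0002,-0.0005,0],"angular":[0,0,0.004],"gripper":0},{"travel":[0.0002,-0.0005,0],"angular":[0,0,0.004],"gripper":0}]}}

```text
t: 19.7
tool_pos: [0.4381, -0.2634, 0.0681]
tool_rot: [-3.078, -0.626, -0.004]
contact_force: [2.9, 5.7, 6.4]
opening: 0.0148
grip_force: 58.7
```

```bash
python3 f.py; python3 -c "
from station import ctrl
print(ctrl.get_obs()['dq'].round(4)); print(ctrl.finish_job())"
```

```text
t 19.7 theta 0.6133655564469693 r 0.10933147118402516 pos [ 0.4381 -0.2634  0.0681] Ftan -4.150086615182551 Frad -4.85764695209152 [2.8531 5.7166 6.3895] grip 0.014776065636127931 58.72117638587952
[ 0.0011  0.0015 -0.0002 -0.0008 -0.     -0.0011]
the job is handed in; nothing more can be done
None
```

The job is handed in at 19.7 s: the tray sits flat in the dock with its vials standing, and the arm is holding the lever steadily in the third click (0.613 rad, three force peaks counted) with the clamp arm over the tray's lip.

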